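# Spin down the loose wing nut on the coffee machine's water filter

### The job

One of the two water filters has had its cartridge changed and its brass wing nut still stands high on the stud. Turn that nut clockwise, seen from above, until it is fully home on the cover, by pushing one wing at a time with a fingertip, stroke after stroke; never pinch or grip it, and do not force it once it has stopped. Leave the other filter's nut and everything else on the worktop as they are, and finish with the hand clear.

Things in the scene. Friction and masses are not known exactly. Their poses are not given: they have to be found in the camera images.
- loose_filter: the filter whose wing nut is loose: upright steel canister, diameter 100, on a base plate 160 x 130, fixed to the worktop; origin at the centre of its underside, on the vertical axis of canister, stud and nut, z up. Its round cover, diameter 118, has its top at z = 130 mm; the threaded stud on the axis, diameter 11, ends at z = 172 mm.
- loose_handle (a point): middle of the top bar of the black grab handle on the loose filter's cover: an upright U of 10 mm bar, 43 mm from the nut's axis on the filter's +x side, from y = -28 to 28 mm, its top 47 mm above the cover. A finger hardly fits between handle and nut: work from the filter's -x side and its y sides.
- loose_nut: the loose brass wing nut: its underside's centre, on the axis, 130 mm above the filter's when home, higher by 1.27 mm per rad unscrewed (8 mm a turn). It has the filter's orientation, not the nut's. Hub 15 high, 18 wide over a flange 26 wide, 3 high; two wings, span 68, top 31 mm above the underside. Light friction (0.035 N m, 1.5 N at a wing); stays where left; firm stop when home.
- loose_turn (a joint): angle in rad by which the loose nut is unscrewed: 0 = fully home on the cover (firm stop); it starts between 8.5 and 11.5 and falls as the nut turns clockwise seen from above. In the filter's frame wing 1 points at the angle pi/2 + this value, counter-clockwise from the filter's +x axis, wing 2 opposite.
- loose_wing1: one wing of the loose nut: an upright plate 6 mm thick in the vertical plane through the axis, reaching from the hub to 34 mm off the axis, its end a disc of diameter 20; origin at the disc's middle, 24 mm off the axis and 21 mm above the nut's underside. Its x axis points outward, y is normal to its flat faces.
- loose_wing2: the other wing of the loose nut, alike, opposite wing 1
- tight_filter: a second, identical filter (same sizes and axes, same handle), whose wing nut is home already
- tight_turn (a joint): angle in rad by which the second filter's nut is unscrewed: about 0, home; to be left alone
- mug: white mug, 76 mm in diameter, 90 mm high; a bystander, origin at the centre of its underside
- coffee_tin: dark can, 72 mm in diameter, 110 mm high; a bystander, origin at the centre of its underside
- cartridge: white plastic cylinder standing upright, 60 mm in diameter, 120 mm high; a bystander, origin at the centre of its underside
- bowl: blue bowl, 120 mm in diameter, 50 mm high; a bystander, origin at the centre of its underside
- soap: amber bottle, 60 mm in diameter, 150 mm high; a bystander, origin at the centre of its underside
- spoon: steel spoon lying flat, about 200 mm long; a bystander, origin at its middle
- sugar_jar: glass jar, 80 mm in diameter, 100 mm high; a bystander, origin at the centre of its underside
Not all that is in view belongs to the job. Leave any purple look-alike of the tight_filter alone.

How it is judged:
By the outcome, as a careful person would: the job done as asked, in the order asked, and still so for the second after the job is handed in, with the robot touching nothing.
It also fails if it takes over 56 s, if anything falls off the work surface, if the arm or the gripper's body presses on something with over 40 N, if the wrist force passes 120 N, or if a joint passes its speed limit or range.

### The arm

A 6-joint arm with a two-finger parallel gripper is mounted at the origin on the work surface. World frame = base frame: x ahead of the robot, y to its left, z up, the work surface at z = 0. Lengths are in m, angles in degrees, forces in N, time in s.
With the tool pointing down it reaches from about 0.25 to 0.725 m from the base axis. Payload 9.7 kg.
Tool frame: the origin (TCP) lies between the finger pads; the fingertips stand 17 mm ahead of it and the grasp point (between the pads) lies 2 mm behind it; z points along the fingers, y is the direction in which the jaws open and shut (so a half turn about z gives the same grasp; the last joint's range is limited). The gripper opens to 85 mm and grips with 20 to 120 N. Pads are 22 mm wide; open, the fingers measure 114 mm over their backs; the gripper's body (76 mm by 85 mm) begins 54 mm behind the grasp point. The pads swing forward as they close: fully open they stand 13 mm farther back than shut.
Start: joints at [0, 4.979, 10.078, 95.1, 0, 90], TCP at [0.55, -0, 0.248] pointing down, gripper open.
Joint ranges: [-179.16, 179.16], [-48.56, 103.87], [-65.8, 70.77], [-126.05, 130.52], [-82.76, 87.17], [-180, 180]. Speed limits (degrees/s): [127.2, 127.2, 147.25, 180, 180, 180].

### API

Orientations are given as [roll, pitch, yaw] about the fixed x, y, z axes, in that order (R = Rz(yaw) Ry(pitch) Rx(roll)).
In Python, from workcell import monitor, cams, order gives the robot as it stands. The module is installed in compiled form; this text tells all that it offers.
- The arm moves only by the shell command python3 -m handwheel 'ROWS' [OPENING] [FORCE]. ROWS is JSON, a list of rows, each a list of 6 numbers: the shift along the tool's x, y, z in m, then the turn, a rotation vector about the tool's x, y, z in degrees. In form: [[tx, ty, tz, wx, wy, wz], ...]. A call has exactly 8 rows; each row shifts and turns the commanded pose from where the row before left it, along the tool's axes as they then stand; what a row does not reach is not made up. A row lasts 1/12 s, in which the tool goes at most 41.7 mm and 7.16 degrees, less where a joint would pass 70% of its speed; a pose out of reach is approached as far as the arm can. A call is refused whole if a number of a shift passes 0.0417 or a number of a turn 7.16, either way. A call with a gripper value outside its range is refused whole. OPENING is the opening, from -1 (shut) to 1 (fully open), set as the call begins (- or left out, the last holds). The fingers move at their own pace and stop on an object; FORCE is the grip in N (left out, the last holds). Time passes only in rows, so rows that do not move let the fingers close, or fill a call up. It gives the time, the measured TCP pose, the force and the opening at its end, in the units of the state.
- monitor.get_obs(): the state, without advancing time (a new reading comes with each control period).
- cams.camera(name): name is "scene" or "side" or "wrist"; returns a dict with "img" (400x640x3 uint8, red, green, blue), "depth" (400x640 float32, m along the optical axis (not along the pixel's ray), 0 where there is no reading), "fx", "fy", "cx", "cy" (pixels), "distortion" ([k1, k2, p1, p2, k3] as OpenCV has them; the pictures are not rectified), "rvec" (rotation vector, rad) and "tvec" (3), from world to camera coordinates, as OpenCV has them; the wrist camera has in their place "tool_from_camera" (4x4, takes a point from camera to tool coordinates, whose origin is the TCP and whose axes are the flange's). Camera axes: x right, y down, z forward; pixel columns grow to the right and rows downward; lengths in m; the calibration is good to about 2 mm. A picture is of the moment at which its call begins: read the wrist's pose just before it.
- order.job_done(): hands the job in, once; it reports no verdict.
The state is a dict: "time": time; "q": joint angles; "qd": joint speeds; "joint_efforts": joint torques, N m; "ee_pos": TCP position; "tcp_rot": TCP orientation; "wrist_force": force on the tool from outside, world axes, zero at the start; "torque": the same for the moment, N m; "opening": finger opening in m.
Only numpy, scipy, OpenCV 4.12 (cv2) and the standard library are available. Lean on these libraries where they do the work, as an engineer would, in place of code of your own. Each camera call takes 0.05 s, during which the arm holds its last target. There are 200 camera calls.

## Working session

There is one attempt and no reset: what is moved stays moved. The work goes in short steps, Python scripts to look and compute and a shell command to move; the robot and the scene stay as the last step left them, time stands still between calls to the robot, and variables do not carry over. Pictures are saved under pics/ and viewed, about 8 in all and at most 12, crops included, and the job is handed in when it is done.

```bash
mkdir -p pics; cat > h.py <<'E'
import numpy as np, cv2
from scipy.spatial.transform import Rotation as R
from workcell import monitor, cams, order
def shot(n):
    o=monitor.get_obs(); c=cams.camera(n)
    K=np.array([[c['fx'],0,c['cx']],[0,c['fy'],c['cy']],[0,0,1]]); D=np.array(c['distortion'])
    if n=='wrist':
        T=np.eye(4); T[:3,:3]=R.from_euler('xyz',o['tcp_rot'],degrees=True).as_matrix(); T[:3,3]=o['ee_pos']
        W=T@np.array(c['tool_from_camera'])
    else:
        M=np.eye(4); M[:3,:3]=cv2.Rodrigues(np.array(c['rvec'],float))[0]; M[:3,3]=np.ravel(c['tvec']); W=np.linalg.inv(M)
    return dict(img=c['img'],depth=c['depth'],K=K,D=D,W=W,o=o)
def pts(s,uv):
    "world points from depth"
    uv=np.array(uv,float).reshape(-1,2); n=cv2.undistortPoints(uv[:,None],s['K'],s['D'])[:,0]
    d=s['depth'][uv[:,1].astype(int),uv[:,0].astype(int)]
    P=np.c_[n*d[:,None],d]; return P@s['W'][:3,:3].T+s['W'][:3,3]
def plane(s,uv,z):
    uv=np.array(uv,float).reshape(-1,2); n=cv2.undistortPoints(uv[:,None],s['K'],s['D'])[:,0]
    d=np.c_[n,np.ones(len(n))]@s['W'][:3,:3].T; o=s['W'][:3,3]
    return o+d*((z-o[2])/d[:,2])[:,None]
def proj(s,P):
    V=np.linalg.inv(s['W']); return cv2.projectPoints(np.array(P,float).reshape(-1,3),cv2.Rodrigues(V[:3,:3])[0],V[:3,3],s['K'],s['D'])[0][:,0]
def save(s,f,crop=None,k=1):
    im=s['img'][...,::-1]
    if crop: x0,y0,x1,y1=crop; im=im[y0:y1,x0:x1]
    cv2.imwrite('pics/'+f,cv2.resize(im,None,fx=k,fy=k,interpolation=cv2.INTER_CUBIC))
E
python3 - <<'E'
from h import *
import pickle
a=shot('scene');b=shot('side');pickle.dump((a,b),open('s0.pkl','wb'))
save(a,'a.png');save(b,'b.png')
print(a['o'],a['W'].round(3),b['W'].round(3))
E
```

```text
{'time': 0.0, 'q': array([ 2.29123222e-04,  5.01215929e+00,  1.00342344e+01,  9.50987976e+01,
       -6.48978314e-04,  9.00001808e+01]), 'qd': array([ 0.03809109, -0.09735016,  0.05470553, -0.09067227, -0.05796614,
       -0.00034157]), 'joint_efforts': array([ 7.68234549e-04, -5.20392072e+01,  4.64802504e+01,  1.63646933e-02,
        2.23589603e-05, -6.77332673e-05]), 'ee_pos': array([ 5.49799018e-01, -8.36963314e-07,  2.47570916e-01]), 'tcp_rot': array([-1.79923277e+02,  6.49219781e-04,  9.00000492e+01]), 'wrist_force': array([-0.17160537,  0.36959533,  0.89577487]), 'torque': array([ 0.00025821, -0.01920172, -0.02758165]), 'opening': 0.08519452646050459} [[ 0.272  0.805 -0.528  1.15 ]
 [ 0.962 -0.228  0.149 -0.221]
 [-0.    -0.548 -0.836  1.2  ]
 [ 0.     0.     0.     1.   ]] [[ 0.73  -0.45   0.514 -0.246]
 [-0.683 -0.469  0.56  -0.769]
 [-0.011 -0.76  -0.65   0.995]
 [ 0.     0.     0.     1.   ]]
```

View pics/a.png

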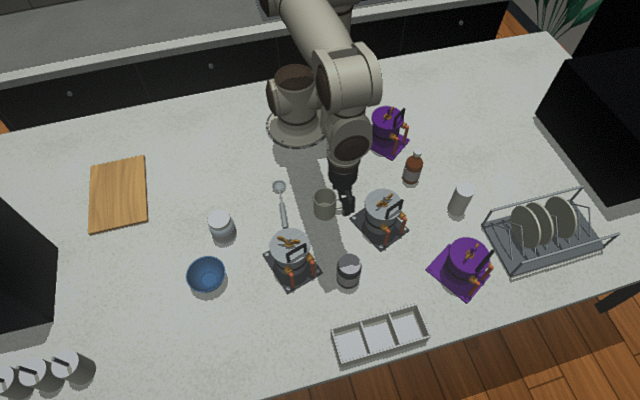

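View pics/b.png

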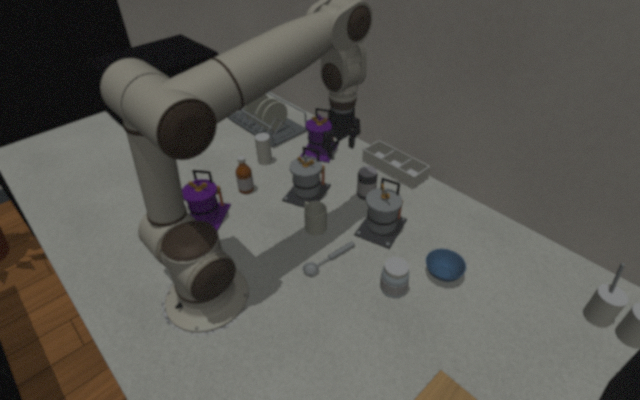

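Candidates in the scene view are two steel filters, at (383,205) and (291,250), and two purple look-alikes, at (388,130) and (466,262), which are excluded. Next I crop the steel pair.

```bash
python3 - <<'E'
from h import *
import pickle
a,b=pickle.load(open('s0.pkl','rb'))
save(a,'c.png',(255,175,425,300),4.5)
hsv=cv2.cvtColor(a['img'],cv2.COLOR_RGB2HSV)
for n,(x0,y0,x1,y1) in dict(A=(360,185,408,235),B=(268,228,316,275)).items():
    v,u=np.mgrid[y0:y1,x0:x1]; P=pts(a,np.c_[u.ravel(),v.ravel()]); m=(P[:,2]>.12)&(P[:,2]<.135)
    h=hsv[v.ravel(),u.ravel()]
    c=P[m]; print(n,'cover',m.sum(),np.median(c,0).round(3),((c.min(0)+c.max(0))/2).round(3), c.min(0).round(3),c.max(0).round(3))
    br=(h[:,0]>8)&(h[:,0]<28)&(h[:,1]>110)&(P[:,2]>.125)
    print('brass',br.sum(),P[br].mean(0).round(3),np.percentile(P[br],[5,50,95],axis=0).round(3).tolist())
    hd=(h[:,2]<60)&(P[:,2]>.15); print('handle',hd.sum(),P[hd].mean(0).round(3),P[hd].max(0).round(3))
E
```

```text
A cover 789 [0.529 0.142 0.129] [0.527 0.151 0.127] [0.467 0.092 0.12 ] [0.587 0.209 0.135]
brass 53 [0.531 0.15  0.146] [[0.518, 0.128, 0.132], [0.533, 0.149, 0.148], [0.539, 0.174, 0.161]]
handle 65 [0.579 0.159 0.187] [1.15  0.196 1.2  ]
B cover 922 [ 0.591 -0.164  0.129] [ 0.588 -0.161  0.128] [ 0.53  -0.219  0.12 ] [ 0.647 -0.103  0.135]
brass 72 [ 0.59  -0.163  0.157] [[0.576, -0.185, 0.143], [0.593, -0.165, 0.158], [0.601, -0.139, 0.171]]
handle 76 [ 0.637 -0.151  0.186] [ 1.15  -0.121  1.2  ]
```

View pics/c.png

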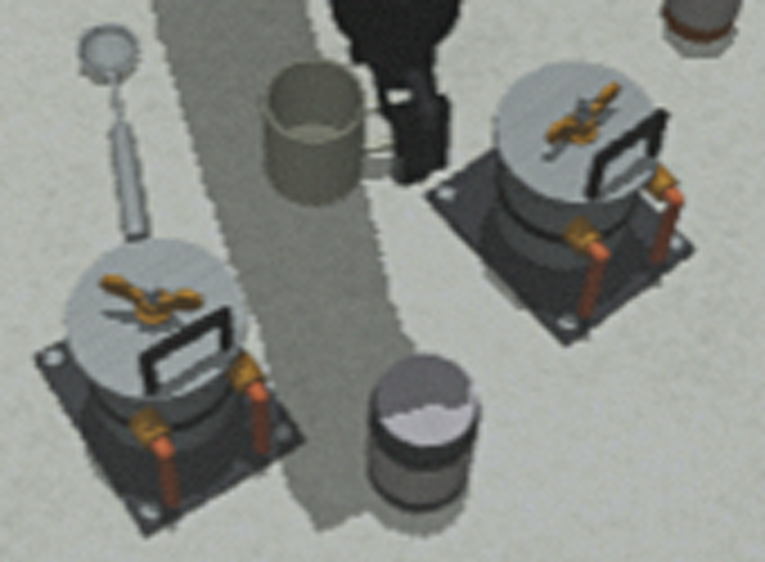

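The left steel filter, at scene (291,248) and world (0.59, −0.16), is the loose one. Its wings sit about 10 mm higher and are not parallel to the handle bar. The right one is home. I'll shut the gripper and go for a wrist view.

```bash
python3 -m handwheel '[[-0.04,0,-0.03,0,0,0],[-0.04,0,-0.03,0,0,0],[-0.04,0,0,0,0,0],[-0.04,0,0,0,0,0],[0,0,0,0,0,0],[0,0,0,0,0,0],[0,0,0,0,0,0],[0,0,0,0,0,0]]' -1 20
python3 - <<'E'
from h import *
import pickle
s=shot('wrist');pickle.dump(s,open('s1.pkl','wb'));save(s,'d.png')
print(s['o']['ee_pos'],s['o']['tcp_rot'],s['o']['opening'],s['W'].round(3))
print(proj(s,[[.59,-.162,.13]]))
E
```

```text
time: 0.77
ee_pos: [0.55, -0.1458, 0.2981]
tcp_rot: [-180.0, -0.0, 90.0]
wrist_force: [0.3, 0.1, 0.4]
opening: -0.0002
[ 0.54998062 -0.14583063  0.29807019] [-1.79971924e+02 -1.77178353e-02  9.00475910e+01] -0.00015021599534695865 [[ 1.     0.002  0.001  0.549]
 [ 0.002 -0.962 -0.274 -0.075]
 [ 0.     0.274 -0.962  0.423]
 [ 0.     0.     0.     1.   ]]
[[365.4322085  200.22643834]]
```

View pics/d.png

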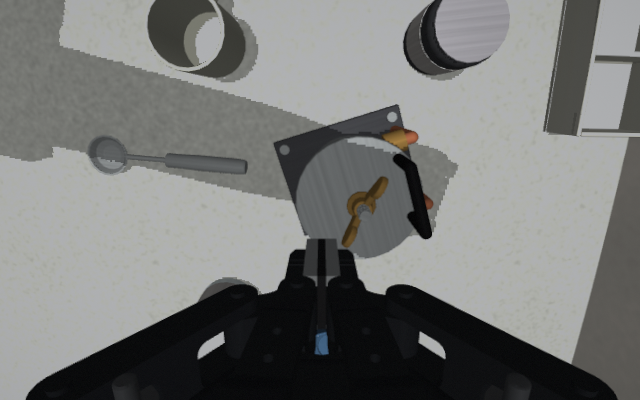

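The wrist view shows the loose filter with its nut at (362,207), wings at (380,183) and (350,240), and the handle bar from (400,158) to (428,235). Fingers shut at (322,250).

```bash
cat > meas.py <<'E'
from h import *
def meas(s,x0=260,y0=60,x1=480,y1=290):
    v,u=np.mgrid[y0:y1,x0:x1]; uv=np.c_[u.ravel(),v.ravel()]; P=pts(s,uv)
    h=cv2.cvtColor(s['img'],cv2.COLOR_RGB2HSV)[v.ravel(),u.ravel()]
    near=np.hypot(P[:,0]-.59,P[:,1]+.162)<.075
    br=near&(h[:,0]>8)&(h[:,0]<30)&(h[:,1]>90)&(P[:,2]>.135)&(np.hypot(P[:,0]-.59,P[:,1]+.162)<.045)
    return uv,P,h,near,br
E
python3 - <<'E'
from meas import *
import pickle
s=pickle.load(open('s1.pkl','rb'));uv,P,h,near,br=meas(s)
cv=near&(abs(P[:,2]-.13)<.003); 
m=np.zeros(s['img'].shape[:2],np.uint8); m[uv[cv][:,1],uv[cv][:,0]]=255
q=P[cv]; print('cover z',np.median(q[:,2]),'ext',np.percentile(q,[.2,99.8],axis=0).round(4).tolist())
hd=near&(h[:,2]<50)&(P[:,2]>.172)&(P[:,2]<.183)&(P[:,0]>.61); H=P[hd][:,:2]
print('handle',hd.sum(),np.median(P[hd][:,2]),cv2.minAreaRect(H.astype(np.float32)))
r=cv2.minAreaRect(uv[hd].astype(np.float32)); print(r, plane(s,[r[0]],.177))
B=P[br]; print('brass',br.sum(),np.percentile(B[:,2],[2,50,90,98,99.5]).round(4))
# stud tip: greys near the axis above .165
st=near&(h[:,1]<60)&(P[:,2]>.164)&(P[:,0]<.61); print('stud',st.sum(),P[st].mean(0))
top=B[B[:,2]>np.percentile(B[:,2],50)][:,:2]
c=cv2.minAreaRect(top.astype(np.float32)); print('nut rect',c)
w,V=np.linalg.eigh(np.cov(top.T)); print('axis deg',np.degrees(np.arctan2(V[1,1],V[0,1])),top.mean(0))
E
```

```text
cover z 0.12933525968539 ext [[0.5275, -0.2191, 0.1273], [0.6342, -0.1052, 0.1316]]
handle 952 0.17548868864629308 ((0.6250483989715576, -0.14971569180488586), (0.009889660403132439, 0.06383702903985977), 16.95220184326172)
((417.63037109375, 199.96853637695312), (78.33641815185547, 12.972269058227539), 76.4295654296875) [[ 0.62360743 -0.14783333  0.177     ]]
brass 969 [0.1428 0.1582 0.1702 0.1714 0.172 ]
stud 3324 [ 0.55255411 -0.13604536  0.30253303]
nut rect ((0.5903428792953491, -0.15789054334163666), (0.07507573068141937, 0.030875759199261665), 36.127952575683594)
axis deg 60.73044082182273 [ 0.58445827 -0.16104595]
```

```bash
python3 -m handwheel '[[-0.024,0.0255,0,0,0,0],[-0.024,0.0255,0,0,0,0],[0,0,0.023,0,0,0],[0,0,0.023,0,0,0],[0,0,0.023,0,0,0],[0,0,0.023,0,0,0],[0,0,0.023,0,0,0],[0,0,0.023,0,0,0]]'
python3 - <<'E'
import numpy as np
a=np.radians(297-8*np.arange(25)); p=.034*np.c_[np.cos(a),np.sin(a)]
q=np.diff(p,axis=0)
for i in range(3): print([[round(float(d[1]),4),round(float(d[0]),4)] for d in q[8*i:8*i+8]], np.array([.585,-.162])+p[8*i+8])
print(np.array([.585,-.162])+p[0])
E
```

```text
time: 1.48
ee_pos: [0.6011, -0.1932, 0.1592]
tcp_rot: [180.0, -0.0, 90.1]
wrist_force: [0.1, 0.1, -0.2]
opening: 0.0005
[[-0.0019, -0.0044], [-0.0012, -0.0046], [-0.0006, -0.0047], [0.0001, -0.0047], [0.0007, -0.0047], [0.0014, -0.0045], [0.002, -0.0043], [0.0026, -0.004]] [ 0.56453829 -0.18915361]
[[0.0031, -0.0036], [0.0036, -0.0031], [0.004, -0.0026], [0.0043, -0.002], [0.0045, -0.0014], [0.0047, -0.0007], [0.0047, -0.0001], [0.0047, 0.0006]] [ 0.55162468 -0.15551249]
[[0.0046, 0.0012], [0.0044, 0.0019], [0.0041, 0.0024], [0.0037, 0.003], [0.0032, 0.0035], [0.0027, 0.0039], [0.0022, 0.0042], [0.0015, 0.0045]] [ 0.57620015 -0.12915852]
[ 0.60043568 -0.19229422]
```

```bash
python3 -m handwheel '[[-0.0019,-0.0044,0,0,0,0],[-0.0012,-0.0046,0,0,0,0],[-0.0006,-0.0047,0,0,0,0],[0.0001,-0.0047,0,0,0,0],[0.0007,-0.0047,0,0,0,0],[0.0014,-0.0045,0,0,0,0],[0.002,-0.0043,0,0,0,0],[0.0026,-0.004,0,0,0,0]]'
python3 - <<'E'
from h import *
s=shot('wrist');save(s,'e.png',(200,60,500,300),2.2)
print(s['o']['wrist_force'])
E
```

```text
time: 2.15
ee_pos: [0.5648, -0.1915, 0.1608]
tcp_rot: [179.9, 0.0, 90.0]
wrist_force: [1.8, -0.4, 0.3]
opening: -0.0003
[ 1.76150868 -0.39253734  0.31837685]
```

View pics/e.png

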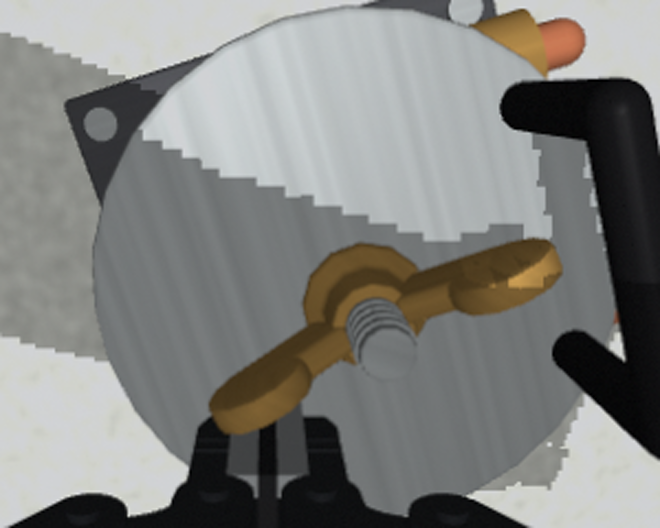

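The fingertip at crop (265,440) is pushing the near wing at (260,395). The nut has turned to about 25°, and the force is 1.8 N. I'll continue the stroke.

```bash
python3 -m handwheel '[[0.0036,-0.0032,0,0,0,0],[0.004,-0.0028,0,0,0,0],[0.0042,-0.0024,0,0,0,0],[0.0044,-0.0018,0,0,0,0],[0.0045,-0.0012,0,0,0,0],[0.0047,-0.0005,0,0,0,0],[0.0047,0,0,0,0,0],[0.0047,0.0008,0,0,0,0]]'
python3 -m handwheel '[[0.0046,0.0012,0,0,0,0],[0.0044,0.0019,0,0,0,0],[0.0041,0.0024,0,0,0,0],[0.0037,0.003,0,0,0,0],[0.0032,0.0035,0,0,0,0],[0.0027,0.0039,0,0,0,0],[0.0022,0.0042,0,0,0,0],[0.0015,0.0045,0,0,0,0]]'
python3 - <<'E'
from h import *
s=shot('wrist');save(s,'f.png',(150,60,560,360),1.8)
print(s['o']['wrist_force'])
E
```

```text
time: 2.87
ee_pos: [0.5538, -0.1563, 0.1603]
tcp_rot: [-180.0, 0.0, 90.0]
wrist_force: [1.2, -2.9, 0.3]
opening: 0.0
time: 3.53
ee_pos: [0.5789, -0.13, 0.1602]
tcp_rot: [-180.0, -0.0, 90.0]
wrist_force: [-0.9, -0.7, -0.4]
opening: 0.0003
[-0.861156   -0.6956586  -0.44640514]
```

View pics/f.png

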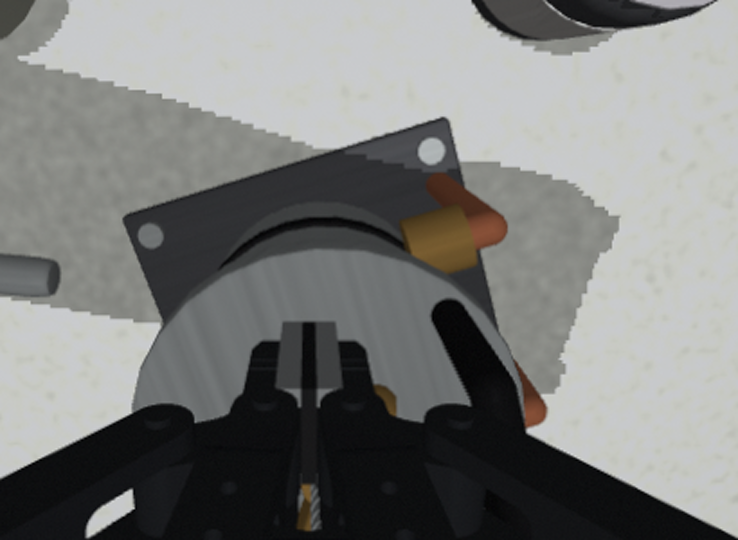

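```bash
python3 -m handwheel '[[0,-0.0005,-0.024,0,0,0],[0,0,-0.024,0,0,0],[-0.01,0.003,0,0,0,0],[-0.027,0.0095,0,0,0,0],[-0.0265,0.0095,0,0,0,0],[0,0,0,0,0,0],[0,0,0.024,0,0,0],[0,0,0.024,0,0,0]]'
python3 -m handwheel '[[-0.0019,-0.0044,0,0,0,0],[-0.0012,-0.0046,0,0,0,0],[-0.0006,-0.0047,0,0,0,0],[0.0001,-0.0047,0,0,0,0],[0.0007,-0.0047,0,0,0,0],[0.0014,-0.0045,0,0,0,0],[0.002,-0.0043,0,0,0,0],[0.0026,-0.004,0,0,0,0]]'
python3 - <<'E'
from meas import *
s=shot('wrist');save(s,'g.png',(200,60,500,300),2.2)
uv,P,h,near,br=meas(s); B=P[br]; print(s['o']['wrist_force'],br.sum(),np.percentile(B[:,2],[50,90,99]).round(4))
top=B[:,:2]; w,V=np.linalg.eigh(np.cov(top.T)); print(np.degrees(np.arctan2(V[1,1],V[0,1])),top.mean(0))
E
```

```text
time: 4.25
ee_pos: [0.6012, -0.1947, 0.1607]
tcp_rot: [179.8, 0.0, 89.9]
wrist_force: [0.7, -0.6, -0.3]
opening: 0.0001
time: 4.92
ee_pos: [0.5639, -0.1907, 0.1609]
tcp_rot: [179.9, 0.0, 90.0]
wrist_force: [1.7, -0.2, 0.1]
opening: 0.0002
[ 1.70149201 -0.2474875   0.13853405] 4361 [0.1544 0.1653 0.1667]
-154.94696593543404 [ 0.5835971 -0.1601335]
```

View pics/g.png

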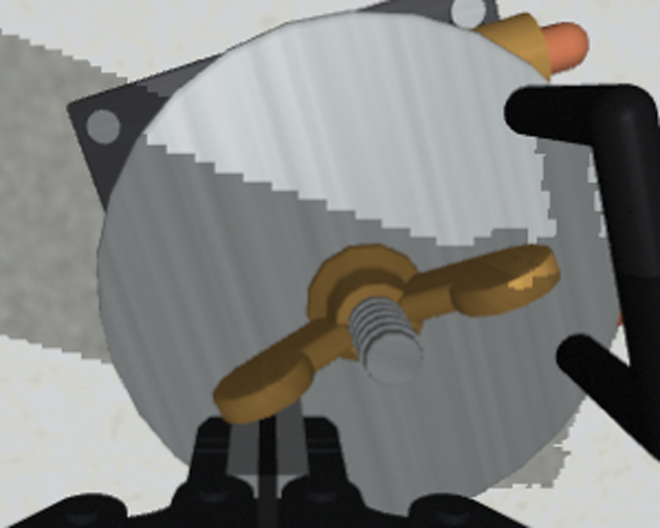

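The second stroke is on the wing and the nut is now lower. Its top is at 0.1667 m and it sits at about 25° in the world, so turn ≈ 278° remains, and the height agrees. I'll continue.

```bash
python3 -m handwheel '[[0.0036,-0.003,0,0,0,0],[0.004,-0.0026,0,0,0,0],[0.0042,-0.0022,0,0,0,0],[0.0044,-0.0016,0,0,0,0],[0.0045,-0.0012,0,0,0,0],[0.0047,-0.0005,0,0,0,0],[0.0047,0,0,0,0,0],[0.0047,0.0008,0,0,0,0]]'
python3 -m handwheel '[[0.0046,0.0012,0,0,0,0],[0.0044,0.0019,0,0,0,0],[0.0041,0.0024,0,0,0,0],[0.0037,0.003,0,0,0,0],[0.0032,0.0035,0,0,0,0],[0.0027,0.0039,0,0,0,0],[0.0022,0.0042,0,0,0,0],[0.0015,0.0045,0,0,0,0]]'
python3 -m handwheel '[[0,-0.0005,-0.024,0,0,0],[0,0,-0.024,0,0,0],[-0.01,0.003,0,0,0,0],[-0.027,0.0095,0,0,0,0],[-0.0265,0.0095,0,0,0,0],[0,0,0,0,0,0],[0,0,0.024,0,0,0],[0,0,0.024,0,0,0]]'
python3 - <<'E'
from meas import *
s=shot('wrist')
uv,P,h,near,br=meas(s); B=P[br]; print(s['o']['wrist_force'],br.sum(),np.percentile(B[:,2],[50,90,99]).round(4))
top=B[:,:2]; w,V=np.linalg.eigh(np.cov(top.T)); print(np.degrees(np.arctan2(V[1,1],V[0,1])),top.mean(0))
E
```

```text
time: 5.63
ee_pos: [0.5537, -0.1555, 0.1603]
tcp_rot: [-180.0, 0.0, 90.0]
wrist_force: [0.4, -1.4, 1.1]
opening: 0.0001
time: 6.3
ee_pos: [0.5788, -0.1292, 0.1602]
tcp_rot: [-180.0, -0.0, 90.0]
wrist_force: [-2.1, 0.1, 0.1]
opening: 0.0002
time: 6.97
ee_pos: [0.6012, -0.1938, 0.1607]
tcp_rot: [179.8, 0.0, 89.9]
wrist_force: [0.5, 1.1, -1.1]
opening: 0.0005
[ 0.45823865  1.09934237 -1.1456974 ] 2615 [0.1512 0.1627 0.1642]
69.18931952814226 [ 0.5869007  -0.15691113]
```

```bash
python3 -m handwheel '[[-0.0019,-0.0044,0,0,0,0],[-0.0012,-0.0046,0,0,0,0],[-0.0006,-0.0047,0,0,0,0],[0.0001,-0.0047,0,0,0,0],[0.0007,-0.0047,0,0,0,0],[0.0014,-0.0045,0,0,0,0],[0.002,-0.0043,0,0,0,0],[0.0026,-0.004,0,0,0,0]]'
python3 -m handwheel '[[0.0036,-0.003,0,0,0,0],[0.004,-0.0026,0,0,0,0],[0.0042,-0.0022,0,0,0,0],[0.0044,-0.0016,0,0,0,0],[0.0045,-0.0012,0,0,0,0],[0.0047,-0.0005,0,0,0,0],[0.0047,0,0,0,0,0],[0.0047,0.0008,0,0,0,0]]'
python3 -m handwheel '[[0.0046,0.0012,0,0,0,0],[0.0044,0.0019,0,0,0,0],[0,0,0,0,0,0],[0,0,0,0,0,0],[0,0,0,0,0,0],[0,0,0,0,0,0],[0,0,0,0,0,0],[0,0,0,0,0,0]]'
python3 - <<'E'
from meas import *
s=shot('wrist');save(s,'i.png',(200,60,500,300),2.2)
uv,P,h,near,br=meas(s); B=P[br]; print(s['o']['wrist_force'],br.sum(),np.percentile(B[:,2],[50,90,99]).round(4))
top=B[:,:2]; w,V=np.linalg.eigh(np.cov(top.T)); print(np.degrees(np.arctan2(V[1,1],V[0,1])),top.mean(0))
E
```

```text
time: 7.68
ee_pos: [0.5637, -0.1899, 0.1607]
tcp_rot: [180.0, 0.0, 90.0]
wrist_force: [1.1, -0.2, -0.5]
opening: -0.0002
time: 8.35
ee_pos: [0.5536, -0.1547, 0.1602]
tcp_rot: [-180.0, 0.0, 90.0]
wrist_force: [0.4, -1.5, 0.2]
opening: 0.0001
time: 9.02
ee_pos: [0.5569, -0.1463, 0.1603]
tcp_rot: [180.0, -0.0, 90.0]
wrist_force: [-0.8, -0.6, 0.4]
opening: 0.0001
[-0.84732055 -0.58251572  0.38377631] 1136 [0.1542 0.1601 0.1878]
119.94154661242591 [ 0.57824107 -0.14540346]
```

View pics/i.png

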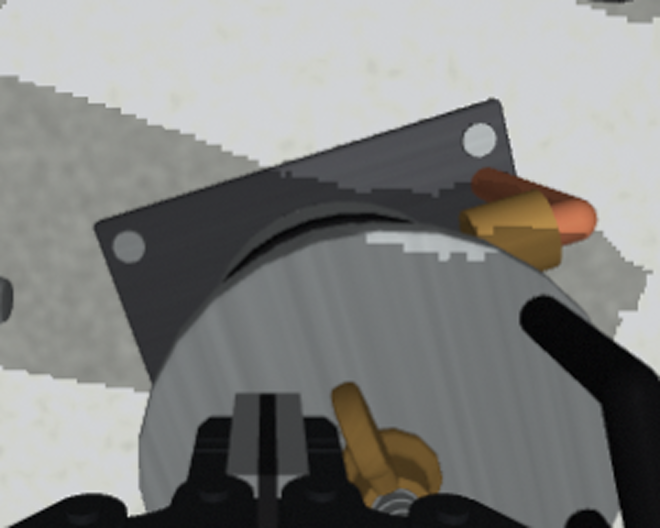

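The wing at crop (345,390)–(400,500) touches the pad's right side, about 10° short of home. I'll take small steps now and watch the force.

```bash
python3 -m handwheel '[[0.001,0.001,0,0,0,0],[0.001,0.001,0,0,0,0],[0,0,0,0,0,0],[0,0,0,0,0,0],[0,0,0,0,0,0],[0,0,0,0,0,0],[0,0,0,0,0,0],[0,0,0,0,0,0]]'
python3 -m handwheel '[[0.0008,0.0008,0,0,0,0],[0,0,0,0,0,0],[0.0008,0.0008,0,0,0,0],[0,0,0,0,0,0],[0,0,0,0,0,0],[0,0,0,0,0,0],[0,0,0,0,0,0],[0,0,0,0,0,0]]'
python3 - <<'E'
from h import *
print(monitor.get_obs()['wrist_force'])
E
```

```text
time: 9.73
ee_pos: [0.5589, -0.1442, 0.1603]
tcp_rot: [180.0, -0.0, 90.0]
wrist_force: [-0.3, -0.8, -0.5]
opening: 0.0002
time: 10.4
ee_pos: [0.5604, -0.1427, 0.1602]
tcp_rot: [-180.0, 0.0, 90.0]
wrist_force: [-2.9, -4.9, -0.3]
opening: -0.0
[-2.9449656  -4.9176375  -0.32792534]
```

The force rose to 5.7 N, against about 1.5 N of friction, so this is the stop. I'll back off, lift, and look from the first viewing pose.

```bash
python3 -m handwheel '[[-0.003,-0.006,0,0,0,0],[0,0,-0.023,0,0,0],[0,0,-0.023,0,0,0],[0,0,-0.023,0,0,0],[0,0,-0.023,0,0,0],[0,0,-0.023,0,0,0],[0,0,-0.023,0,0,0],[0.02,0,0,0,0,0]]'
python3 -m handwheel '[[0.02,0,0,0,0,0],[0,0,0,0,0,0],[0,0,0,0,0,0],[0,0,0,0,0,0],[0,0,0,0,0,0],[0,0,0,0,0,0],[0,0,0,0,0,0],[0,0,0,0,0,0]]'
python3 - <<'E'
from meas import *
s=shot('wrist');save(s,'j.png',(200,60,500,300),2.2)
uv,P,h,near,br=meas(s); B=P[br]; print(s['o']['wrist_force'],br.sum(),np.percentile(B[:,2],[50,90,99]).round(4))
top=B[B[:,2]>.150][:,:2]; w,V=np.linalg.eigh(np.cov(top.T)); print('nut',np.degrees(np.arctan2(V[1,1],V[0,1])),top.mean(0))
hd=near&(h[:,2]<50)&(P[:,2]>.172)&(P[:,2]<.183)&(P[:,0]>.605); H=P[hd][:,:2]
w,V=np.linalg.eigh(np.cov(H.T)); print('bar',hd.sum(),np.degrees(np.arctan2(V[1,1],V[0,1])),cv2.minAreaRect(H.astype(np.float32)))
E
```

```text
time: 11.07
ee_pos: [0.5551, -0.1272, 0.3029]
tcp_rot: [179.6, 0.1, 89.9]
wrist_force: [0.8, 1.0, 0.5]
opening: 0.0002
time: 11.73
ee_pos: [0.5545, -0.106, 0.2982]
tcp_rot: [-180.0, -0.0, 90.0]
wrist_force: [-0.3, 0.3, -0.6]
opening: -0.0002
[-0.34603481  0.29741054 -0.58590409] 429 [0.1555 0.1598 0.1609]
nut 107.74006485802647 [ 0.58364289 -0.15623639]
bar 831 106.88084871164602 ((0.62514728307724, -0.14945116639137268), (0.009826242923736572, 0.06450633704662323), 16.62913703918457)
```

View pics/j.png

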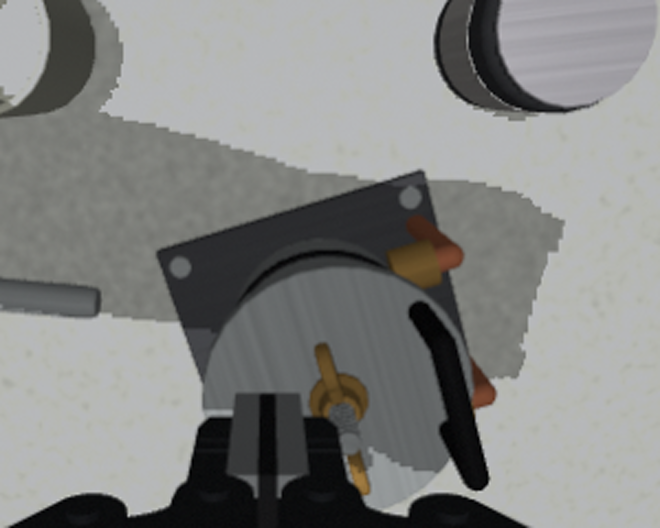

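The wings at crop (322,350)–(362,490) are parallel to the bar within 1°, and the wing top is at 0.161 m, so the nut is home. I'll do one quick change check against the first scene picture, then hand in.

```bash
python3 - <<'E'
from h import *
import pickle
a,_=pickle.load(open('s0.pkl','rb')); s=shot('scene')
d=(cv2.absdiff(cv2.GaussianBlur(a['img'],(5,5),0),cv2.GaussianBlur(s['img'],(5,5),0)).max(2)>50).astype(np.uint8)
n,l,st,c=cv2.connectedComponentsWithStats(d)
print([(r.tolist()) for r in st[1:] if r[4]>8])
order.job_done()
E
```

```text
[[257, 0, 5, 15, 32], [261, 0, 63, 89, 3107], [309, 0, 68, 91, 2532], [351, 7, 9, 11, 71], [266, 24, 6, 7, 36], [327, 63, 55, 154, 3245], [261, 80, 6, 13, 49], [272, 84, 4, 6, 15], [323, 91, 7, 14, 62], [280, 133, 40, 26, 729], [272, 156, 55, 99, 1862], [316, 170, 9, 20, 102], [284, 215, 2, 11, 16], [318, 220, 41, 72, 1406], [278, 236, 7, 5, 24], [279, 244, 10, 18, 78], [290, 249, 13, 10, 48], [286, 279, 37, 24, 490]]
the job is handed in; nothing more can be done
```

The loose filter's wing nut, on the left steel filter at about (0.585, −0.162), is fully home. I turned it clockwise in three strokes with the shut fingertips, pushing one wing at a time and never gripping it. I stopped when the contact force rose to 5.7 N, and finished at about 12 s.

**Nut position:** the last wrist measurement put the wings within 1° of the handle bar's direction, which is the home angle. The wing tops were at 0.161 m, as expected for home. The hand was clear, lifted away with no contact force.

**Other objects:** I compared the scene picture from before and after. The changed areas matched the arm, its shadow and the turned nut, and nothing changed at the tight filter's nut. The arm and its shadow cover part of the area around the mug, spoon and tin, so that check is weaker there. The wrist views showed nothing disturbed, and no force beyond the wing pushes was read at the end of any move.

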